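Rotate the stock in a sloped gift-tin lane

ROBOT

A 6-joint arm with a two-finger parallel gripper is mounted at the origin on the work surface. World frame = base frame: x ahead of the robot, y to its left, z up, the work surface at z = 0. Lengths are in m, angles in rad, forces in N, time in s.
With the tool pointing down it reaches from about 0.3 to 0.95 m from the base axis. Payload 3.1 kg.
Tool frame: the origin (TCP) lies between the finger pads; the fingertips stand 19 mm ahead of it and the grasp point (between the pads) is the TCP (ctrl.finger_overhang is the distance from the TCP to the fingertips, in m); x points along the fingers, z is the direction in which the jaws open and shut, and the axes are right-handed (so a half turn about x gives the same grasp; the last joint's range is limited). The gripper opens to 85 mm and grips with 20 to 120 N. Pads are 22 mm wide; open, the fingers measure 114 mm over their backs; the gripper's body (76 mm by 85 mm) begins 54 mm behind the grasp point. The pads swing forward as they close: fully open they stand 13 mm farther back than shut.
Start: joints at [-1.268, 0.308, 1.634, -0, 1.2, -0.07], TCP at [0.228, -0.582, 0.25] pointing down, gripper open.
Joint ranges: [-3.06, 3.06], [-0.79, 1.96], [0.05, 2.63], [-1.19, 4.34], [0.05, 2.64], [-2.94, 2.94]. Speed limits (rad/s): [2.79, 2.79, 3.14, 3.14, 3.14, 3.14].

INTERFACE

Orientations are given as a unit quaternion [w, x, y, z].
In Python, from cell import ctrl gives the robot as it stands.
- The arm moves only by the tool jog_arm, never from a script. Its argument "increments" is a list of rows, each a list of 3 entries, a list of its own where there are three numbers: the turn, a rotation vector about the tool's x, y, z each as a share of pi rad, from -1 to 1, then the shift along the tool's x, y, z each as a share of 0.2 m, from -1 to 1, then the opening, from 0 (shut) to 1 (fully open). In form: [[[wx, wy, wz], [tx, ty, tz], jaw], ...]. A call has 1 to 12 rows; each row is the pose to reach, as a shift and turn from the pose measured when the call began, along the tool's axes at that moment, turning the shorter way round; what a row does not reach only later rows make up. A row lasts 1/12 s, in which the tool goes at most 41.7 mm and 7.16 degrees, less where a joint would pass 70% of its speed; a pose out of reach is approached as far as the arm can. A call with a number of a shift or a turn outside -1 to 1 is refused whole. A call with a gripper value outside its range is refused whole. The fingers move at their own pace and stop on an object; "newtons" is the grip in N (left out, the last holds). Time passes only in rows, so rows that repeat a pose let the fingers close. It gives the time, the measured TCP pose, the force and the opening at its end, in the units of the state.
- ctrl.read_state(): the state, without advancing time (a new reading comes with each control period).
- ctrl.grab_frame(name): name is "scene" or "side" or "wrist"; returns the picture (384x512x3 uint8, red, green, blue); there is no depth.
- ctrl.get_calibration(name): a dict with "fx", "fy", "cx", "cy" (pixels), "R" (3x3) and "t" (3): a world point X has camera coordinates R X + t. Camera axes: x right, y down, z forward; pixel columns grow to the right and rows downward; lengths in m; the calibration is good to about 2 mm. A picture is of the moment at which its call begins: read the wrist's pose just before it. get_calibration takes no time and is no camera call; for the wrist camera it gives the pose at the moment of the call.
- ctrl.finish_job(): hands the job in, once; it reports no verdict.
The state is a dict: "time": time; "qpos": joint angles; "qd": joint speeds; "effort": joint torques, N m; "ee_pos": TCP position; "orientation": TCP orientation; "force": force on the tool from outside, world axes, zero at the start; "wrist_torque": the same for the moment, N m; "opening": finger opening in m.
Only numpy, scipy, OpenCV 4.12 (cv2) and the standard library are available. Lean on these libraries where they do the work, as an engineer would, in place of code of your own. Each camera call takes 0.05 s, during which the arm holds its last target. There are 200 camera calls.

TASK

Restock the stall's sloped tin lane, oldest first: take the red tin from the low front end and set it on edge on the red sale stand. Then lift the green tin out of the delivery rack, set it on edge in the grey turning cradle and let go so as to change your grip, then take it up again and load it into the free space at the high end of the lane behind the blue and orange tins, which stay in the lane. Set tins down rather than dropping them, and leave the other wares on the counter where they are.

Things in the scene. Friction and masses are not known exactly. Their poses are not given: they have to be found in the camera images.
- lane: Fixed sloped wooden lane, three tins on edge in a row. Origin on the counter under its middle; x points level from the low front to the high back, y across, z up. Floor rises to +x at 0.16 rad, 42 mm high at the origin. Inside 218 mm long, 50 wide; side rails 6 thick, 18 above the floor; end stops 12 thick, 22 above it. Lift out the front tin and the others roll 66 mm forward by themselves.
- lane_front (a point): Centre of a tin resting in the front (lowest) place of the lane, against the front stop; axes as the lane's, 82 mm before its origin, 62 mm above the counter. Next tin centres: 65 mm farther back and 10.5 mm higher each.
- lane_load (a point): Centre of a tin set in the middle of the space that opens at the back of the lane once two tins are left: 57 mm behind the lane's origin, 85 mm above the counter. Space 88 mm long, so no room for fingers on the rim: hold the tin by its flat faces, fingertips above the rails. Let go, it rolls up to 10 mm down against the row.
- tin_old_center (a point): The oldest tin: red round tin, 66 mm in diameter, 44 mm wide between its flat faces, about 0.18 kg, standing on edge as the front (lowest) tin in the lane, its axis across the lane. Its origin is the centre of the tin; its own y axis is the tin's axis (normal to the flat faces), its x and z axes turn as the tin rolls. 
- tin_mid_center (a point): Blue tin of the same size, second in the lane. Its origin is the centre of the tin; its own y axis is the tin's axis (normal to the flat faces), its x and z axes turn as the tin rolls. 
- tin_back_center (a point): Orange tin of the same size, third in the lane, at the back. Its origin is the centre of the tin; its own y axis is the tin's axis (normal to the flat faces), its x and z axes turn as the tin rolls. 
- tin_new_center (a point): The new tin: green, same size and mass, standing on edge in the delivery rack, its axis along the rack's y. Its origin is the centre of the tin; its own y axis is the tin's axis (normal to the flat faces), its x and z axes turn as the tin rolls. 
- delivery_rack: Fixed plywood base 100 x 80 x 8 mm, origin under its centre, z up. The new tin stands in a low V, axis along y, centre 52 mm above the origin. Two brown upright cheeks (44 mm long in x, 9 thick, inner faces 52 apart, tops 66 mm up) hide its flat faces, so take it by the rim, a finger at its -x and +x side, beyond the cheek ends.
- turn_cradle: Fixed grey turning cradle, base 100 x 80 x 8 mm, origin under its centre, z up. On top two slats, 34 mm wide in y, form a V rising at 30 degrees to -x and +x, up to 22 mm out and 26 mm high. A tin set on edge with its axis along y rests with its centre 52 mm straight above the origin, rim and flat faces free to grasp.
- sale_stand: Fixed sale stand: red base 110 x 90 x 12 mm, dark plinth 80 x 50 mm up to 32 mm; origin under its centre, z up. On top two brass slats, 34 mm wide in y, form a V rising at 30 degrees to -x and +x, up to 22 mm out and 48 mm high. A tin set on edge with its axis along y rests with its centre 74 mm straight above the origin.
- button_jar: Bystander: amber glass jar, 60 mm across, 85 mm high, origin at its underside.
- ring_cone: Bystander: white ring cone, foot 60 mm across, 100 mm high, origin at its underside.
- trinket_box: Bystander: dark wood box 80 x 60 x 45 mm, origin at its underside.
- bead_bowl: Bystander: blue bowl, 90 mm across, 40 mm high, origin at its underside.

How it is judged:
On the way, in this order (a step that is already met when the one before it is completed fails the run):
1. the red (oldest) tin stands on edge on the sale stand, let go (x of tin_old_center in the frame of sale_stand between -0.008 and 0.008 m and y of tin_old_center in the frame of sale_stand between -0.014 and 0.014 m and z of tin_old_center in the frame of sale_stand between 0.0681 and 0.0801 m and angle between the y axis of tin_old_center and the y axis of sale_stand, either way round below 0.2 rad and linear speed of tin_old below 0.03 m/s and contact force between the fingers and tin_old below 0.1 N), for 0.2 s.
2. the green (new) tin stands on edge in the turning cradle, let go (x of tin_new_center in the frame of turn_cradle between -0.008 and 0.008 m and y of tin_new_center in the frame of turn_cradle between -0.014 and 0.014 m and z of tin_new_center in the frame of turn_cradle between 0.0461 and 0.0581 m and angle between the y axis of tin_new_center and the y axis of turn_cradle, either way round below 0.2 rad and linear speed of tin_new below 0.03 m/s and contact force between the fingers and tin_new below 0.1 N), for 0.2 s.
3. the green tin is taken up again from the cradle (contact force between the fingers and tin_new above 1 N and z of tin_new_center in the frame of turn_cradle above 0.075 m), for 0.1 s.
At the end, for the whole second after the job is handed in: Red tin on edge on the sale stand (8 mm in x, 14 in y, axis 0.2 rad). In the lane from the front: blue, orange (12, 14 mm of their places), green behind (-16 to +24 mm of the third place), all within 8 mm of the middle, axis across within 0.2 rad. All let go and still (all of step 1 and x of tin_mid_center in the frame of lane between -0.0941625 and -0.0701625 m and y of tin_mid_center in the frame of lane between -0.008 and 0.008 m and z of tin_mid_center in the frame of lane between 0.0551676 and 0.0691676 m and angle between the y axis of each of tin_mid_center, tin_back_center, tin_new_center and the y axis of lane, either way round below 0.2 rad and x of tin_back_center in the frame of lane between -0.0310055 and -0.00300551 m and y of tin_back_center in the frame of lane between -0.008 and 0.008 m and z of tin_back_center in the frame of lane between 0.0656826 and 0.0796826 m and x of tin_new_center in the frame of lane between 0.0321004 and 0.0721004 m and y of tin_new_center in the frame of lane between -0.008 and 0.008 m and z of tin_new_center in the frame of lane between 0.0758349 and 0.0918349 m and linear speed of each of tin_mid, tin_back, tin_new below 0.03 m/s and contact force between the fingers and tin_mid below 0.1 N and contact force between the fingers and tin_back below 0.1 N and contact force between the fingers and tin_new below 0.1 N); the robot touches nothing.
It fails at once if the red tin is dropped or rolls away (over 0.7 m/s while no finger touches it) (linear speed of tin_old above 0.7 m/s and contact force between the fingers and tin_old below 0.05 N).
It fails at once if the green tin is dropped or rolls away (over 0.7 m/s while no finger touches it) (linear speed of tin_new above 0.7 m/s and contact force between the fingers and tin_new below 0.05 N).
It fails at once if one of the other wares (jar, ring cone, trinket box, bowl) is moved more than 30 mm or tipped (distance of any of button_jar, ring_cone, trinket_box, bead_bowl from where it was at the start of the episode above 0.03 m or angle between any of button_jar, ring_cone, trinket_box, bead_bowl's own z axis and vertical above 0.4 rad).
It also fails if it takes over 72 s, if anything falls off the work surface, if the arm or the gripper's body presses on something with over 40 N, if the wrist force passes 120 N, or if a joint passes its speed limit or range.

## Working session

There is one attempt and no reset: what is moved stays moved. The work goes in short steps, Python scripts to look and compute and a tool call to move; the robot and the scene stay as the last step left them, time stands still between calls to the robot, and variables do not carry over. Pictures are saved under pics/ and viewed, about 8 in all and at most 12, crops included, and the job is handed in when it is done.

Besides the shell and the picture viewer there is one more tool, called after ">>>" by a JSON object that holds its "op" and its "data", one argument or row to a line. jog_arm: Moves the arm, as the interface text tells. Shift numbers are shares of 0.2 m and turn numbers shares of pi rad, none past 1 either way. Its arguments: {"type":"object","properties":{"increments":{"type":"array","items":{"type":"array"}},"newtons":{"type":"number"}},"required":["increments"]}

```bash
ls; mkdir -p pics; cat > h.py <<'E'
import numpy as np, cv2
from cell import ctrl
def grab(n,f):
    c=ctrl.get_calibration(n); im=ctrl.grab_frame(n)
    cv2.imwrite('pics/'+f+'.png',cv2.cvtColor(np.asarray(im),cv2.COLOR_RGB2BGR)); np.savez('pics/'+f+'.npz',im=im,**{k:np.array(v) for k,v in c.items()})
    return np.asarray(im),c
def load(f):
    d=np.load('pics/'+f+'.npz'); return d['im'],d
def onplane(c,uv,z):
    R=np.array(c['R']);t=np.array(c['t']); uv=np.atleast_2d(uv).astype(float)
    d=np.c_[(uv[:,0]-c['cx'])/c['fx'],(uv[:,1]-c['cy'])/c['fy'],np.ones(len(uv))]@R
    o=-R.T@t
    return o+d*((z-o[2])/d[:,2])[:,None]
def proj(c,X):
    p=np.atleast_2d(X)@np.array(c['R']).T+np.array(c['t'])
    return np.c_[p[:,0]/p[:,2]*c['fx']+c['cx'],p[:,1]/p[:,2]*c['fy']+c['cy']]
E
python3 - <<'E'
from h import *
s=ctrl.read_state();print(s)
for n in('scene','side'):
    im,c=grab(n,n+'0'); R=np.array(c['R']);print(n,-R.T@np.array(c['t']),R[2],c['fx'])
a=cv2.imread('pics/scene0.png')
cv2.imwrite('pics/scene0b.png',cv2.resize(a,(800,600),interpolation=cv2.INTER_CUBIC))
a=cv2.imread('pics/side0.png')
cv2.imwrite('pics/side0b.png',cv2.resize(a,(800,600),interpolation=cv2.INTER_CUBIC))
E
```

```text
pics
{'time': 0.0, 'qpos': array([-1.26768820e+00,  3.09008888e-01,  1.63519655e+00,  1.06426256e-05,
        1.19970515e+00, -6.97134324e-02]), 'qd': array([-8.04425737e-04, -1.82639028e-03,  4.65836353e-04, -1.30565478e-03,
        9.15131645e-06, -2.30272022e-03]), 'effort': array([ 6.22873140e-04, -4.15249264e+01, -2.76662904e+01, -9.25860604e-05,
        1.01565145e-02, -9.47073119e-06]), 'ee_pos': array([ 0.22738775, -0.58132622,  0.24903985]), 'orientation': array([ 0.58336241,  0.39918304,  0.58464409, -0.3981614 ]), 'force': array([-0.1388262 ,  0.37658539,  0.46536733]), 'wrist_torque': array([ 0.03650194, -0.01119414,  0.03614187]), 'opening': 0.08560298069146091}
scene [ 1.36726357 -0.42839138  0.62363035] [-0.75844926  0.40086768 -0.51386752] 429.6077694888653
side [ 0.58123556 -0.45070555  0.61264528] [ 0.03186163  0.63404573 -0.77263889] 347.40914073845914
```

View pics/scene0b.png

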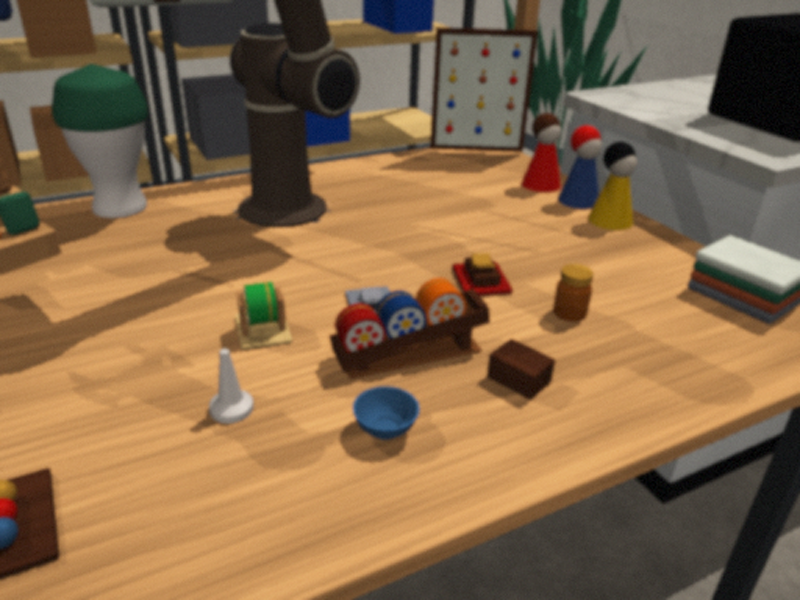

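View pics/side0b.png

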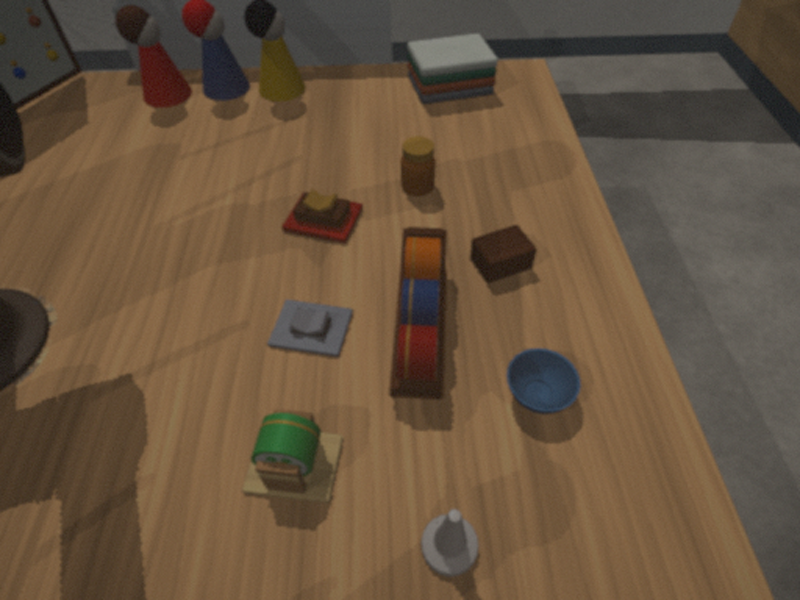

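The scene view shows the lane with red, blue and orange tins at (360,330), (403,315) and (440,300). The side view shows the stand at (322,215), the cradle at (311,327), the rack at (295,455) and the lane from (420,230) to (418,395).

```bash
python3 - <<'E'
from h import *
im,c=load('side0')
hsv=cv2.cvtColor(im,cv2.COLOR_RGB2HSV)
def comp(m,seed,r=60):
    n,l,st,ce=cv2.connectedComponentsWithStats(m.astype('uint8'))
    k=min([i for i in range(1,n) if st[i,4]>40],key=lambda i:np.hypot(*(ce[i]-seed)))
    return l==k
H,S,V=[hsv[...,i].astype(int) for i in range(3)]
for p in [(322,232),(290,340),(330,320),(330,470),(424,370),(424,300),(424,250),(398,300)]:
    print(p,hsv[int(p[1]*.64),int(p[0]*.64)])
def rect(m,z):
    ys,xs=np.nonzero(m); P=onplane(c,np.c_[xs,ys],z)[:,:2].astype('float32')
    r=cv2.minAreaRect(P*1000); return r,len(xs)
s=.64
M={'stand':(((H<8)|(H>172))&(S>150),(322,222),.012),'cradle':((H>95)&(H<135)&(S>25)&(S<110),(311,327),.008),'rack':((H>18)&(H<32)&(S<130)&(V>110),(320,480),.008),
'red':(((H<8)|(H>172))&(S>150),(418,350),.09),'blue':((H>100)&(H<125)&(S>110),(420,300),.1),'orange':((H>6)&(H<16)&(S>190)&(V>120),(422,252),.11),'green':((H>45)&(H<80)&(S>120),(290,435),.075),
'bowl':((H>100)&(H<125)&(S>110),(540,380),.03)}
for k,(m,sd,z) in M.items():
    try:
        mm=comp(m,np.array(sd)*s); print(k,rect(mm,z))
        ys,xs=np.nonzero(mm);print('   px',xs.min()/s,xs.max()/s,ys.min()/s,ys.max()/s)
    except Exception as e: print(k,e)
# hand points (800 scale): lane outline top corners, others
for nm,p,z in [('laneBL',(404,229),.075),('laneBR',(446,229),.075),('laneFL',(392,395),.045),('laneFR',(443,395),.045),('jar',(418,190),0),('cone',(450,545),0),('box',(505,255),.045),('cradle',(311,329),.008),
 ('rA',(246,492),.008),('rB',(327,500),.008),('rC',(343,435),.008),('rD',(262,428),.008),('cA',(285,301),.008),('cB',(353,306),.008),('cC',(341,355),.008),('cD',(269,347),.008),('sA',(297,195),.012),('sB',(362,203),.012),('sC',(346,241),.012),('sD',(283,232),.012)]:
    print(nm,onplane(c,np.array(p)*s,z).round(3)[0])
E
```

```text
(322, 232) [  3 180 102]
(290, 340) [113  10 100]
(330, 320) [10 14 53]
(330, 470) [18 91 84]
(424, 370) [  2 127  66]
(424, 300) [109 109  63]
(424, 250) [ 13 221 127]
(398, 300) [ 15 123  95]
stand (((471.19061279296875, 223.0216064453125), (92.23802185058594, 108.80191040039062), 71.54866790771484), 387)
   px 282.8125 359.375 201.5625 240.625
cradle (((597.1767578125, 42.44734573364258), (75.49887084960938, 8.509147644042969), 84.17229461669922), 79)
   px 401.5625 407.8125 279.6875 320.3125
rack (((496.7078552246094, -177.89315795898438), (40.07862854003906, 25.11330795288086), 79.77281188964844), 163)
   px 320.3125 340.625 431.25 465.625
red (((611.3887329101562, -101.63935852050781), (72.19180297851562, 31.152915954589844), 82.5201187133789), 496)
   px 409.375 435.9375 325.0 378.125
blue (((620.5435791015625, -18.327836990356445), (27.83827018737793, 23.4831485748291), 85.39078521728516), 86)
   px 415.625 434.375 281.25 298.4375
orange (((627.142333984375, 45.67608642578125), (28.47667694091797, 28.678499221801758), 86.6465072631836), 148)
   px 415.625 437.5 239.0625 254.6875
green (((461.3620300292969, -196.80323791503906), (36.191978454589844, 60.808204650878906), 76.77777862548828), 518)
   px 253.125 309.375 423.4375 460.9375
bowl (((625.9111328125, 40.71173095703125), (31.639488220214844, 26.689693450927734), 85.39144134521484), 86)
   px 415.625 434.375 281.25 298.4375
laneBL [0.601 0.118 0.075]
laneBR [0.66  0.114 0.075]
laneFL [ 0.575 -0.132  0.045]
laneFR [ 0.635 -0.136  0.045]
jar [0.632 0.294 0.   ]
cone [ 0.63 -0.29  0.  ]
box [0.745 0.087 0.045]
cradle [ 0.466 -0.003  0.008]
rA [ 0.408 -0.225  0.008]
rB [ 0.499 -0.238  0.008]
rC [ 0.514 -0.162  0.008]
rD [ 0.417 -0.148  0.008]
cA [0.426 0.049 0.008]
cB [0.523 0.034 0.008]
cC [ 0.509 -0.048  0.008]
cD [ 0.412 -0.03   0.008]
sA [0.425 0.277 0.012]
sB [0.535 0.251 0.012]
sC [0.511 0.162 0.012]
sD [0.41  0.188 0.012]
```

```bash
cat >> h.py <<'E'
from scipy.spatial.transform import Rotation as Ro
def tool():
    s=ctrl.read_state(); q=s['orientation']; return np.array(s['ee_pos']),Ro.from_quat([q[1],q[2],q[3],q[0]]),s
def target(yaw):  # tool x down, z jaw at yaw
    x=np.array([0,0,-1.]); z=np.array([np.cos(yaw),np.sin(yaw),0]); return Ro.from_matrix(np.c_[x,np.cross(z,x),z])
def goal(pos,yaw=None,n=1):
    p,R,s=tool()
    if yaw is None: rv=np.zeros(3)
    else:
        c=[(R.inv()*target(yaw+k*np.pi)).as_rotvec() for k in(0,1)]; rv=min(c,key=np.linalg.norm)
        print('alt turn',[list((v/np.pi).round(4)) for v in c])
    sh=R.inv().apply(np.array(pos)-p)
    print('t',round(s['time'],2),'q6',s['qpos'][5].round(2),'turn',list((rv/np.pi).round(4)),'shift',list((sh/0.2).round(4)),'rows>=',max(np.linalg.norm(sh)/.0417,np.degrees(np.linalg.norm(rv))/7.16).round(1))
E
python3 - <<'E'
from h import *
p,R,s=tool(); print(R.as_matrix().round(3))
c=ctrl.get_calibration('wrist'); Rc=np.array(c['R']); o=-Rc.T@np.array(c['t'])
print('cam in tool',R.inv().apply(o-p),'fwd in tool',R.inv().apply(Rc[2]),'right',R.inv().apply(Rc[0]),c['fx'])
goal([0.44,-0.40,0.3],np.radians(-8)); 
E
```

```text
[[-0.001  0.931  0.364]
 [ 0.002  0.364 -0.931]
 [-1.     0.    -0.002]]
cam in tool [-0.12429665  0.08422464 -0.00036861] fwd in tool [ 9.44326939e-01 -3.29008558e-01  2.45930672e-05] right [-1.05138951e-05  4.45718278e-05  9.99999999e-01] 289.9838354794076
alt turn [[np.float64(-0.3369), np.float64(-0.0006), np.float64(-0.0004)], [np.float64(0.6631), np.float64(-0.0004), np.float64(0.0007)]]
t 0.1 q6 -0.07 turn [np.float64(-0.3369), np.float64(-0.0006), np.float64(-0.0004)] shift [np.float64(-0.2531), np.float64(1.3204), np.float64(-0.4581)] rows>= 8.5
```

>>> {"op": "jog_arm", "data": {
  "increments": [
    [[-0.17,0,0],[-0.17,0.5,-0.42],1],
    [[-0.337,0,0],[-0.35,1,-0.85],1],
    [[-0.337,0,0],[-0.35,1,-0.85],1],
    [[-0.337,0,0],[-0.35,1,-0.85],1],
    [[-0.337,0,0],[-0.35,1,-0.85],1],
    [[-0.337,0,0],[-0.35,1,-0.85],1],
    [[-0.337,0,0],[-0.35,1,-0.85],1],
    [[-0.337,0,0],[-0.35,1,-0.85],1],
    [[-0.337,0,0],[-0.35,1,-0.85],1]
  ]
}}

```text
time: 0.85
ee_pos: [0.3526, -0.3488, 0.32]
orientation: [0.706, 0.047, 0.706, -0.046]
force: [-0.9, -0.7, -0.5]
opening: 0.0855
```

```bash
python3 - <<'E'
from h import *
p,R,s=tool();print(p,R.as_matrix()[:,2]);
goal([0.5,-0.06,0.33],np.radians(-7)) 
E
```

```text
[ 0.35262012 -0.34880679  0.31996359] [ 9.91438125e-01 -1.30577144e-01 -2.33754790e-04]
alt turn [[np.float64(-0.0028), np.float64(-0.0001), np.float64(-0.0005)], [np.float64(0.9972), np.float64(-0.0007), np.float64(0.0001)]]
t 0.85 q6 -0.74 turn [np.float64(-0.0028), np.float64(-0.0001), np.float64(-0.0005)] shift [np.float64(-0.0481), np.float64(1.528), np.float64(0.542)] rows>= 7.8
```

>>> {"op": "jog_arm", "data": {
  "increments": [
    [[0,0,0],[-0.05,1,0.7],1],
    [[0,0,0],[-0.05,1,0.7],1],
    [[0,0,0],[-0.05,1,0.7],1],
    [[0,0,0],[-0.05,1,0.7],1],
    [[0,0,0],[-0.05,1,0.7],1],
    [[0,0,0],[-0.05,1,0.7],1],
    [[0,0,0],[-0.05,1,0.7],1],
    [[0,0,0],[-0.05,1,0.7],1],
    [[0,0,0],[-0.05,1,0.7],1]
  ]
}}

```text
time: 1.6
ee_pos: [0.517, -0.1687, 0.3296]
orientation: [0.705, 0.046, 0.706, -0.046]
force: [0.5, -0.3, -0.8]
opening: 0.0852
```

```bash
python3 - <<'E'
from h import *
im,c=grab('wrist','w1')
p,R,s=tool();print(p)
cv2.imwrite('pics/w1b.png',cv2.resize(im[...,::-1],(800,600),interpolation=cv2.INTER_CUBIC))
E
```

```text
[ 0.5166989  -0.1692653   0.32962399]
```

View pics/w1b.png

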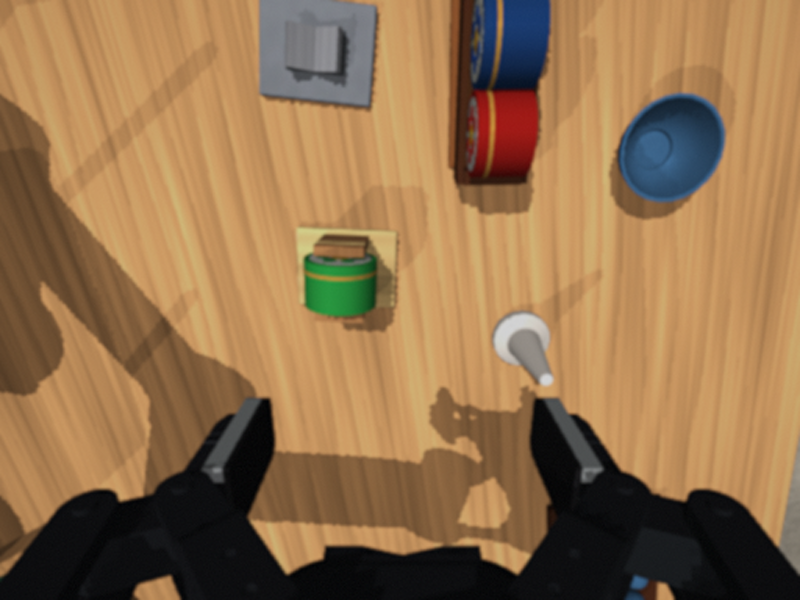

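The wrist view shows the rack at (345,265), the cradle at (318,50, cut off at the top), the red tin at (503,135) and the bowl and cone clear of both. I'll move 0.25 m along +y so the lane, cradle and stand are all in view.

>>> {"op": "jog_arm", "data": {
  "increments": [
    [[0,0,0],[0,1,0],1],
    [[0,0,0],[0,1,0],1],
    [[0,0,0],[0,1,0],1],
    [[0,0,0],[0,1,0],1],
    [[0,0,0],[0,1,0],1],
    [[0,0,0],[0,1,0],1]
  ]
}}

```text
time: 2.15
ee_pos: [0.5426, 0.0327, 0.3298]
orientation: [0.705, 0.047, 0.706, -0.044]
force: [-0.4, -0.6, 0.4]
opening: 0.0857
```

>>> {"op": "jog_arm", "data": {
  "increments": [
    [[0,0,0],[0,0.3,-0.1],1],
    [[0,0,0],[0,0.3,-0.1],1],
    [[0,0,0],[0,0.3,-0.1],1],
    [[0,0,0],[0,0.3,-0.1],1]
  ]
}}

```text
time: 2.48
ee_pos: [0.5301, 0.0937, 0.33]
orientation: [0.705, 0.047, 0.706, -0.044]
force: [0.5, -0.1, 0.1]
opening: 0.0855
```

```bash
python3 - <<'E'
from h import *
im,c=grab('wrist','w2')
p,R,s=tool();print(p)
cv2.imwrite('pics/w2b.png',cv2.resize(im[...,::-1],(800,600),interpolation=cv2.INTER_CUBIC))
E
```

```text
[0.53034823 0.09308919 0.33002603]
```

View pics/w2b.png

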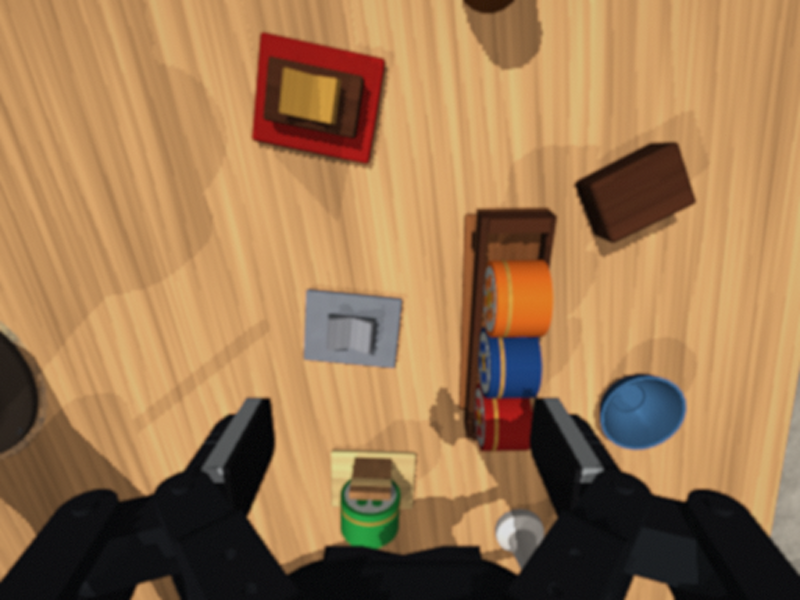

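```bash
python3 - <<'E'
from h import *
s=.64
def comp(m,seed):
    m=cv2.morphologyEx(m.astype('uint8'),cv2.MORPH_CLOSE,np.ones((3,3)))
    n,l,st,ce=cv2.connectedComponentsWithStats(m)
    k=min([i for i in range(1,n) if st[i,4]>150],key=lambda i:np.hypot(*(ce[i]-seed))); return l==k
def rect(c,m,z):
    ys,xs=np.nonzero(m); P=onplane(c,np.c_[xs,ys],z)[:,:2]*1000
    r=cv2.minAreaRect(P.astype('float32')); return [np.round(x,1) for x in r]
im,c=load('w2');H,S,V=[cv2.cvtColor(im,cv2.COLOR_RGB2HSV)[...,i].astype(int) for i in range(3)]
red=((H<6)|(H>174))&(S>190)
print('stand',rect(c,comp(red,np.array((320,100))*s),.012))
gr=(H>95)&(H<130)&(S<90)&(V>60)
print('cradle',rect(c,comp(gr,np.array((350,328))*s),.008))
im1,c1=load('w1');H1,S1,V1=[cv2.cvtColor(im1,cv2.COLOR_RGB2HSV)[...,i].astype(int) for i in range(3)]
g=(H1>45)&(H1<80)&(S1>100)
m=comp(g,np.array((340,285))*s); print('green',rect(c1,m,.06)); ys,xs=np.nonzero(m); print(xs.min()/s,xs.max()/s,ys.min()/s,ys.max()/s)
for nm,cc,p,z in [('rackTL',c1,(298,228),.008),('rackTR',c1,(398,231),.008),('rackBR',c1,(395,306),.008),('rTL2',c,(332,450),.008),('rTR2',c,(416,454),.008),
 ('BL',c,(478,210),.084),('BR',c,(555,211),.084),('FL2',c,(466,437),.0445),('FL1',c1,(457,183),.0445),('FR1',c1,(527,184),.0445),
 ('sTL',c,(264,34),.012),('sTR',c,(386,59),.012),('sBR',c,(368,164),.012),('sBL',c,(253,141),.012),
 ('cTL',c,(307,290),.008),('cTR',c,(402,298),.008),('cBR',c,(395,367),.008),('cBL',c,(304,360),.008)]:
    print(nm,onplane(cc,np.array(p)*s,z)[0].round(4))
# tins' tops in w2/w1: left/right extents of coloured rim
for nm,cc,(hh,ss,vv),lo,hi,seed in [('red1',c1,(H1,S1,V1),174,6,(510,135)),('blue2',c,(H,S,V),104,125,(515,367)),('orange2',c,(H,S,V),7,16,(525,300))]:
    m=((hh<hi)|(hh>lo)) if lo>hi else (hh>=lo)&(hh<=hi)
    m=comp(m&(ss>180)&(vv>90),np.array(seed)*s); ys,xs=np.nonzero(m); print(nm,xs.min()/s,xs.max()/s,ys.min()/s,ys.max()/s)
E
```

```text
stand [array([469.4, 229.3]), array([ 88. , 107.7]), np.float64(71.7)]
cradle [array([463.4,   6.9]), array([76.4, 95.7]), np.float64(76.8)]
green [array([ 454.7, -202.4]), array([35.9, 64. ]), np.float64(82.6)]
304.6875 375.0 276.5625 314.0625
rackTL [ 0.4159 -0.1438  0.008 ]
rackTR [ 0.513  -0.1595  0.008 ]
rackBR [ 0.4996 -0.2365  0.008 ]
rTL2 [ 0.4159 -0.1408  0.008 ]
rTR2 [ 0.5128 -0.1588  0.008 ]
BL [0.5947 0.1247 0.084 ]
BR [0.6561 0.116  0.084 ]
FL2 [ 0.5703 -0.1167  0.0445]
FL1 [ 0.5708 -0.1184  0.0445]
FR1 [ 0.6314 -0.1272  0.0445]
sTL [0.4345 0.2862 0.012 ]
sTR [0.5354 0.2539 0.012 ]
sBR [0.5066 0.1698 0.012 ]
sBL [0.405  0.2032 0.012 ]
cTL [0.4252 0.0553 0.008 ]
cTR [0.5211 0.0342 0.008 ]
cBR [ 0.5034 -0.0434  0.008 ]
cBL [ 0.4064 -0.0225  0.008 ]
red1 492.1875 537.5 90.625 167.1875
blue2 504.6875 537.5 339.0625 392.1875
orange2 487.5 551.5625 257.8125 335.9375
```

The full layout is in view: stand corners (265,34)–(368,163), cradle (307,290)–(395,367) and lane from (478,210) to (466,437). The estimates are:

| Item | Position (m) | Yaw |
|---|---|---|
| stand | (0.470, 0.228) | -18.3° |
| cradle | (0.464, 0.006) | -12.8° |
| rack | (0.458, -0.190) | -9.8° |
| lane | (0.6136, 0.0025) | 83.8° |

```bash
python3 - <<'E'
from h import *
goal([0.6047,-0.0792,0.19],np.radians(-6.2))
E
```

```text
alt turn [[np.float64(-0.0068), np.float64(-0.0006), np.float64(-0.001)], [np.float64(0.9932), np.float64(-0.0016), np.float64(0.001)]]
t 2.53 q6 0.22 turn [np.float64(-0.0068), np.float64(-0.0006), np.float64(-0.001)] shift [np.float64(0.6967), np.float64(-0.8083), np.float64(0.4814)] rows>= 5.6
```

>>> {"op": "jog_arm", "data": {
  "increments": [
    [[-0.007,-0.001,-0.001],[0.7,-0.81,0.48],1],
    [[-0.007,-0.001,-0.001],[0.7,-0.81,0.48],1],
    [[-0.007,-0.001,-0.001],[0.7,-0.81,0.48],1],
    [[-0.007,-0.001,-0.001],[0.7,-0.81,0.48],1],
    [[-0.007,-0.001,-0.001],[0.7,-0.81,0.48],1],
    [[-0.007,-0.001,-0.001],[0.7,-0.81,0.48],1],
    [[-0.007,-0.001,-0.001],[0.7,-0.81,0.48],1],
    [[-0.007,-0.001,-0.001],[0.7,-0.81,0.48],1]
  ]
}}

```text
time: 3.2
ee_pos: [0.6031, -0.0827, 0.1876]
orientation: [0.705, 0.04, 0.707, -0.04]
force: [0.2, -0.6, 0.8]
opening: 0.0853
```

```bash
python3 - <<'E'
from h import *
im,c=grab('wrist','w3')
cv2.imwrite('pics/w3b.png',cv2.resize(im[...,::-1],(800,600),interpolation=cv2.INTER_CUBIC)[150:])
goal([0.6047,-0.0792,0.074],np.radians(-6.2))
print(proj(c,[[0.6047,-0.0792,0.095]])/.64)
E
```

```text
alt turn [[np.float64(-0.0009), np.float64(-0.0), np.float64(-0.0001)], [np.float64(0.9991), np.float64(-0.0001), np.float64(0.0)]]
t 3.25 q6 -0.09 turn [np.float64(-0.0009), np.float64(-0.0), np.float64(-0.0001)] shift [np.float64(0.5751), np.float64(0.0114), np.float64(0.0033)] rows>= 2.8
[[406.18607442 317.1515161 ]]
```

View pics/w3b.png

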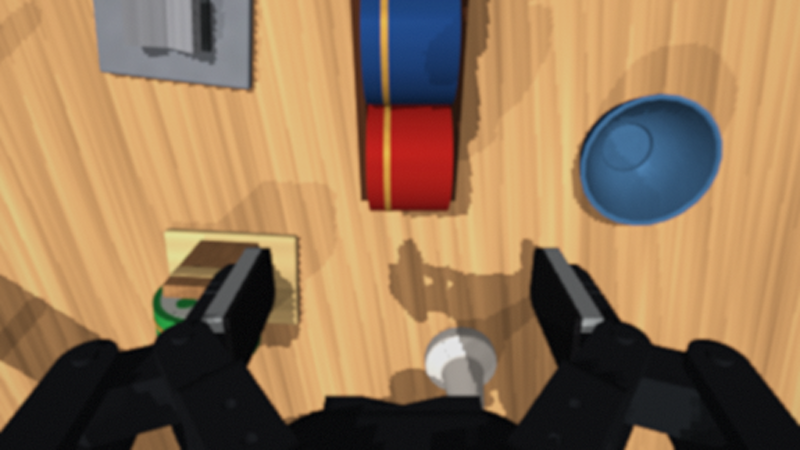

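The red tin spans columns 365–455 and sits centred between the jaws at its predicted place. I'll go down, grip and lift.

>>> {"op": "jog_arm", "data": {
  "increments": [
    [[0,0,0],[0.18,0.01,0.003],1],
    [[0,0,0],[0.36,0.01,0.003],1],
    [[0,0,0],[0.5,0.01,0.003],1],
    [[0,0,0],[0.57,0.01,0.003],1],
    [[0,0,0],[0.57,0.01,0.003],1],
    [[0,0,0],[0.57,0.01,0.003],0.3],
    [[0,0,0],[0.57,0.01,0.003],0.3],
    [[0,0,0],[0.57,0.01,0.003],0.3],
    [[0,0,0],[0.57,0.01,0.003],0.3],
    [[0,0,0],[0.57,0.01,0.003],0.3],
    [[0,0,0],[0.57,0.01,0.003],0.3],
    [[0,0,0],[0.57,0.01,0.003],0.3]
  ],
  "newtons": 40
}}

```text
time: 4.25
ee_pos: [0.6067, -0.0798, 0.0778]
orientation: [0.708, 0.039, 0.704, -0.039]
force: [-0.8, 1.5, 7.2]
opening: 0.0433
```

```bash
python3 - <<'E'
from h import *
p,R,s=tool();print(p,s['opening'],s['force'])
goal([0.6037,-0.088,0.2],np.radians(-6.2))
E
```

```text
[ 0.60671061 -0.07975976  0.07780069] 0.0432974811657963 [-0.83625777  1.50809477  7.20608664]
alt turn [[np.float64(-0.0009), np.float64(0.0014), np.float64(-0.0)], [np.float64(0.9991), np.float64(-0.0), np.float64(-0.0023)]]
t 4.25 q6 -0.09 turn [np.float64(-0.0009), np.float64(0.0014), np.float64(-0.0)] shift [np.float64(-0.611), np.float64(-0.0426), np.float64(-0.0076)] rows>= 2.9
```

>>> {"op": "jog_arm", "data": {
  "increments": [
    [[0,0,0],[-0.1,-0.01,0],0.3],
    [[0,0,0],[-0.25,-0.03,0],0.3],
    [[0,0,0],[-0.42,-0.045,0],0.3],
    [[0,0.001,0],[-0.65,-0.045,0],0.3],
    [[0,0.001,0],[-0.65,-0.045,0],0.3],
    [[0,0.001,0],[-0.65,-0.045,0],0.3]
  ]
}}

```text
time: 4.75
ee_pos: [0.6081, -0.0893, 0.2127]
orientation: [0.71, 0.039, 0.702, -0.04]
force: [0.8, -0.5, -2.5]
opening: 0.0437
```

```bash
python3 - <<'E'
from h import *
p,R,s=tool();print(p,s['opening'],s['force'])
im,c=grab('side','s4'); im2,c2=grab('wrist','w4')
a=np.hstack([im[100:300,170:400],im2[60:260,140:400]])[...,::-1]
cv2.imwrite('pics/c4.png',cv2.resize(a,None,fx=1.6,fy=1.6,interpolation=cv2.INTER_CUBIC))
goal([0.4704,0.2283,0.2],np.radians(71.7))
E
```

```text
[ 0.60806152 -0.08934099  0.21271779] 0.04366461988482621 [ 0.81143968 -0.54700599 -2.47020519]
alt turn [[np.float64(-0.4337), np.float64(0.0001), np.float64(0.0)], [np.float64(0.5663), np.float64(0.0), np.float64(-0.0001)]]
t 4.85 q6 -0.11 turn [np.float64(-0.4337), np.float64(0.0001), np.float64(0.0)] shift [np.float64(0.0363), np.float64(1.4998), np.float64(-0.8411)] rows>= 10.9
```

View pics/c4.png

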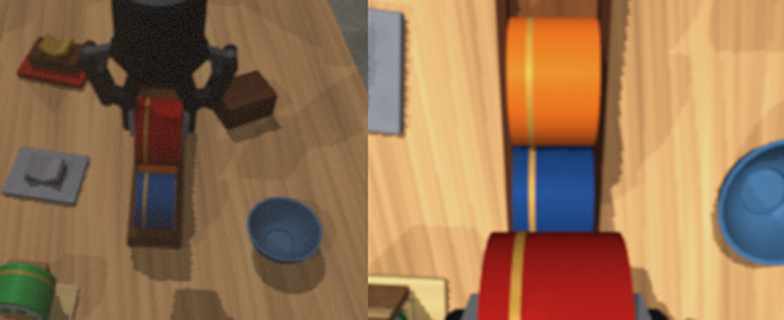

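The red tin (left crop, 160,130) hangs clear between the fingers, and blue and orange have rolled forward. Next is the stand.

>>> {"op": "jog_arm", "data": {
  "increments": [
    [[-0.07,0,0],[0.02,0.2,-0.15],0.3],
    [[-0.22,0,0],[0.02,0.75,-0.42],0.3],
    [[-0.22,0,0],[0.02,0.75,-0.42],0.3],
    [[-0.22,0,0],[0.02,0.75,-0.42],0.3],
    [[-0.22,0,0],[0.02,0.75,-0.42],0.3],
    [[-0.22,0,0],[0.02,0.75,-0.42],0.3],
    [[-0.22,0,0],[0.02,0.75,-0.42],0.3]
  ]
}}

```text
time: 5.43
ee_pos: [0.5347, 0.0711, 0.2002]
orientation: [0.675, -0.203, 0.679, 0.204]
force: [-0.5, -0.3, -1.6]
opening: 0.0436
```

```bash
python3 - <<'E'
from h import *
goal([0.4704,0.2283,0.15],np.radians(71.7))
E
```

```text
alt turn [[np.float64(-0.2126), np.float64(-0.0012), np.float64(-0.0014)], [np.float64(0.7874), np.float64(-0.0019), np.float64(0.0015)]]
t 5.43 q6 -0.53 turn [np.float64(-0.2126), np.float64(-0.0012), np.float64(-0.0014)] shift [np.float64(0.2525), np.float64(0.8325), np.float64(0.1661)] rows>= 5.3
```

>>> {"op": "jog_arm", "data": {
  "increments": [
    [[-0.08,0,0],[0,0.2,0.04],0.3],
    [[-0.213,-0.001,-0.001],[0.15,0.83,0.166],0.3],
    [[-0.213,-0.001,-0.001],[0.25,0.83,0.166],0.3],
    [[-0.213,-0.001,-0.001],[0.25,0.83,0.166],0.3],
    [[-0.213,-0.001,-0.001],[0.25,0.83,0.166],0.3],
    [[-0.213,-0.001,-0.001],[0.25,0.83,0.166],0.3],
    [[-0.213,-0.001,-0.001],[0.25,0.83,0.166],0.3],
    [[-0.213,-0.001,-0.001],[0.25,0.83,0.166],0.3]
  ]
}}

```text
time: 6.1
ee_pos: [0.4699, 0.2273, 0.149]
orientation: [0.572, -0.413, 0.575, 0.414]
force: [0.5, 0.4, -1.3]
opening: 0.0437
```

```bash
python3 - <<'E'
from h import *
im,c=grab('side','s5'); im2,c2=grab('wrist','w5')
a=np.hstack([im[60:300,150:350],im2[60:300,100:400]])[...,::-1]
cv2.imwrite('pics/c5.png',cv2.resize(a,None,fx=1.6,fy=1.6,interpolation=cv2.INTER_CUBIC))
p,R,s=tool();print(p,s['force'])
goal([0.4704,0.2283,0.092],np.radians(71.7))
# wrist base corners reprojection now: red base mask partial
for nm,z in (('stand',.012),):
    yaw=np.radians(-18.3);u=np.array([np.cos(yaw),np.sin(yaw),0]);v=np.array([-u[1],u[0],0])
    print((proj(c2,[[.4704,.2283,.012]]+[np.array([.4704,.2283,.012])+a*u*.055+b*v*.045 for a in(-1,1) for b in(-1,1)])-[100,60])*1.6+[320,0])
E
```

```text
[0.47084404 0.2270765  0.15003931] [ 1.02012355  0.16161274 -1.63161496]
alt turn [[np.float64(-0.0006), np.float64(-0.0003), np.float64(-0.0006)], [np.float64(0.9994), np.float64(-0.001), np.float64(0.0004)]]
t 6.2 q6 -0.88 turn [np.float64(-0.0006), np.float64(-0.0003), np.float64(-0.0006)] shift [np.float64(0.2902), np.float64(0.0034), np.float64(0.0053)] rows>= 1.4
[[573.90955995 209.05688276]
 [492.87570574 114.92385709]
 [655.00437888 114.66446195]
 [502.78192844 291.84773689]
 [645.07626589 291.7277297 ]]
```

View pics/c5.png

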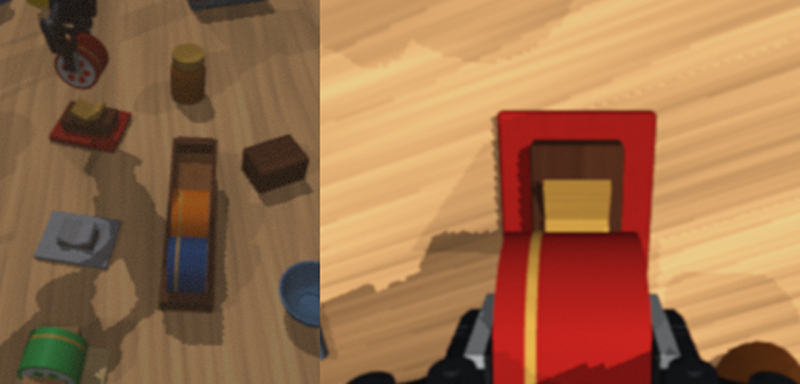

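The wrist crop shows the red tin squarely above the V, with the base corners at (499,112) and (656,111), about 2 mm from the prediction. Lowering now.

>>> {"op": "jog_arm", "data": {
  "increments": [
    [[0,0,0],[0.1,0.01,0.01],0.3],
    [[0,0,0],[0.2,0.01,0.01],0.3],
    [[0,0,0],[0.25,0.01,0.01],0.3],
    [[0,0,0],[0.28,0.01,0.01],0.3],
    [[0,0,0],[0.29,0.01,0.01],0.3],
    [[0,0,0],[0.29,0.01,0.01],0.3]
  ]
}}

```text
time: 6.7
ee_pos: [0.4696, 0.2292, 0.0922]
orientation: [0.573, -0.413, 0.575, 0.414]
force: [0.9, 1.3, -1.9]
opening: 0.0435
```

```bash
python3 - <<'E'
from h import *
p,R,s=tool();print(p,s['force'])
im,c=grab('scene','sc6');m=cv2.cvtColor(im,cv2.COLOR_RGB2HSV)
mm=((m[...,0]<6)|(m[...,0]>174))&(m[...,1]>120)&(m[...,2]>60); mm[:, :285]=0; mm[:,330:]=0; mm[:100]=0; mm[190:]=0
ys,xs=np.nonzero(mm);print(xs.min(),xs.max(),ys.min(),ys.max())
for z in(.074,.08,.086): print(proj(c,[[.4704,.2283,z+.033],[.4704,.2283,z]]).round(1).tolist())
cv2.imwrite('pics/c6.png',cv2.resize(im[120:210,250:370,::-1],None,fx=5,fy=5,interpolation=cv2.INTER_CUBIC))
E
```

```text
[0.46961369 0.22919919 0.09218638] [ 0.92495727  1.27251882 -1.90745696]
290 326 146 188
[[310.8, 146.5], [309.7, 157.0]]
[[311.0, 144.6], [309.9, 155.1]]
[[311.2, 142.6], [310.1, 153.3]]
```

View pics/c6.png

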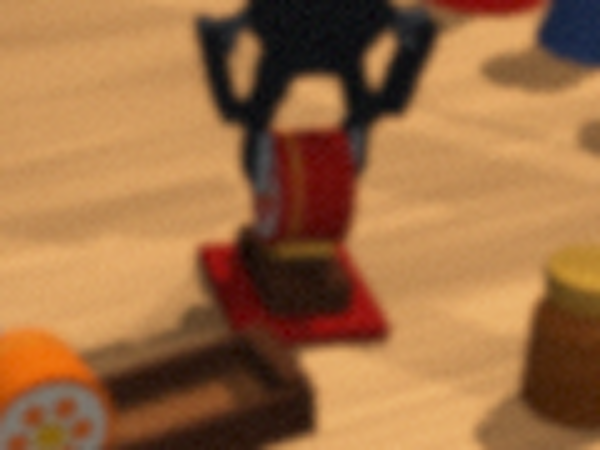

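The scene crop shows the tin just at the slats, and the force says it's still hanging. I'll lower by small steps.

>>> {"op": "jog_arm", "data": {
  "increments": [
    [[0,0,0],[0.005,0,0],0.3],
    [[0,0,0],[0.01,0,0],0.3],
    [[0,0,0],[0.01,0,0],0.3]
  ]
}}

```text
time: 7.0
ee_pos: [0.4712, 0.23, 0.0925]
orientation: [0.574, -0.413, 0.573, 0.413]
force: [-2.7, -1.2, 6.2]
opening: 0.0438
```

>>> {"op": "jog_arm", "data": {
  "increments": [
    [[0,0,0],[0.005,0,0],0.3],
    [[0,0,0],[0.01,0,0],0.3],
    [[0,0,0],[0.01,0,0],0.3]
  ]
}}

```text
time: 7.25
ee_pos: [0.4715, 0.2303, 0.0926]
orientation: [0.574, -0.413, 0.573, 0.413]
force: [-5.2, -1.8, 11.2]
opening: 0.0434
```

Contact, so the tin is seated. Opening now, then going up.

>>> {"op": "jog_arm", "data": {
  "increments": [
    [[0,0,0],[0,0,0],0.7],
    [[0,0,0],[0,0,0],1],
    [[0,0,0],[0,0,0],1],
    [[0,0,0],[0,0,0],1],
    [[0,0,0],[0,0,0],1],
    [[0,0,0],[0,0,0],1],
    [[0,0,0],[-0.15,0,0],1],
    [[0,0,0],[-0.35,0,0],1],
    [[0,0,0],[-0.6,0,0],1],
    [[0,0,0],[-0.6,0,0],1],
    [[0,0,0],[-0.6,0,0],1],
    [[0,0,0],[-0.6,0,0],1]
  ]
}}

```text
time: 8.25
ee_pos: [0.4715, 0.2301, 0.2127]
orientation: [0.574, -0.413, 0.573, 0.413]
force: [-0.3, 0.0, -0.0]
opening: 0.0855
```

```bash
python3 - <<'E'
from h import *
im,c=grab('scene','sc7')
m=cv2.cvtColor(im,cv2.COLOR_RGB2HSV)
im2,c2=grab('wrist','w7')
a=np.hstack([cv2.resize(im[120:210,250:370,::-1],(400,300)),cv2.resize(im2[:,:,::-1],(400,300))])
cv2.imwrite('pics/c7.png',a)
goal([0.4576,-0.190,0.25],np.radians(-9.8))
E
```

```text
alt turn [[np.float64(0.4519), np.float64(-0.001), np.float64(-0.0004)], [np.float64(-0.5481), np.float64(0.0004), np.float64(-0.001)]]
t 8.35 q6 -0.88 turn [np.float64(0.4519), np.float64(-0.001), np.float64(-0.0004)] shift [np.float64(-0.1974), np.float64(-0.6056), np.float64(-2.0091)] rows>= 11.4
```

View pics/c7.png

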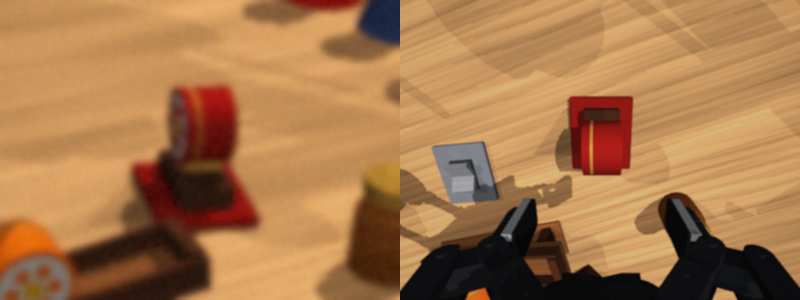

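The red tin stands on the stand, released and upright, at (205,125) in the left crop. Going to the rack.

>>> {"op": "jog_arm", "data": {
  "increments": [
    [[0.08,0,0],[-0.1,-0.1,-0.25],1],
    [[0.25,0,0],[-0.2,-0.3,-1],1],
    [[0.25,0,0],[-0.2,-0.3,-1],1],
    [[0.25,0,0],[-0.2,-0.3,-1],1],
    [[0.25,0,0],[-0.2,-0.3,-1],1],
    [[0.25,0,0],[-0.2,-0.3,-1],1],
    [[0.25,0,0],[-0.2,-0.3,-1],1]
  ]
}}

```text
time: 8.93
ee_pos: [0.4622, 0.018, 0.2484]
orientation: [0.687, -0.159, 0.691, 0.159]
force: [0.6, -0.2, -0.8]
opening: 0.0853
```

```bash
python3 - <<'E'
from h import *
goal([0.4576,-0.190,0.22],np.radians(-9.8))
E
```

```text
alt turn [[np.float64(0.1988), np.float64(-0.0023), np.float64(-0.0)], [np.float64(-0.8012), np.float64(0.0), np.float64(-0.003)]]
t 8.93 q6 -0.51 turn [np.float64(0.1988), np.float64(-0.0023), np.float64(-0.0)] shift [np.float64(0.143), np.float64(-0.9251), np.float64(-0.475)] rows>= 5.0
```

>>> {"op": "jog_arm", "data": {
  "increments": [
    [[0.199,-0.002,0],[0.14,-0.925,-0.475],1],
    [[0.199,-0.002,0],[0.14,-0.925,-0.475],1],
    [[0.199,-0.002,0],[0.14,-0.925,-0.475],1],
    [[0.199,-0.002,0],[0.14,-0.925,-0.475],1],
    [[0.199,-0.002,0],[0.14,-0.925,-0.475],1],
    [[0.199,-0.002,0],[0.14,-0.925,-0.475],1],
    [[0.199,-0.002,0],[0.14,-0.925,-0.475],1],
    [[0.199,-0.002,0],[0.14,-0.925,-0.475],1]
  ]
}}

```text
time: 9.6
ee_pos: [0.4563, -0.1893, 0.2185]
orientation: [0.703, 0.062, 0.706, -0.06]
force: [0.1, 1.2, 0.9]
opening: 0.0855
```

```bash
python3 - <<'E'
from h import *
im,c=grab('wrist','w8')
H,S,V=[cv2.cvtColor(im,cv2.COLOR_RGB2HSV)[...,i].astype(int) for i in range(3)]
g=((H>45)&(H<80)&(S>100)&(V>40)).astype('uint8')
n,l,st,ce=cv2.connectedComponentsWithStats(g); k=1+np.argmax(st[1:,4]); print(st[k]/.64)
ys,xs=np.nonzero(l==k)
p,R,s=tool();print(p)
# silhouette vs predicted tin at rack: left/right rim extents
yaw=np.radians(-9.8);u=np.array([np.cos(yaw),np.sin(yaw),0]);v=np.array([-u[1],u[0],0]);C=np.array([.4576,-.190,.052])
th=np.linspace(0,2*np.pi,100)
P=np.array([C+.033*(np.cos(t)*u+np.sin(t)*np.array([0,0,1]))+w*v*.022 for t in th for w in(-1,1)])
q=proj(c,P); print('pred',q.min(0)/.64,q.max(0)/.64)
print('pred rack corners',(proj(c,[C*[1,1,0]+[0,0,.008]+a*u*.05+b*v*.04 for a in(-1,1) for b in(-1,1)])/.64).round(0).tolist())
goal([0.4576,-0.190,0.06],np.radians(-9.8))
cv2.imwrite('pics/w8b.png',cv2.resize(im[...,::-1],(800,600),interpolation=cv2.INTER_CUBIC))
E
```

```text
[ 356.25    278.125    96.875    57.8125 2904.6875]
[ 0.45666594 -0.18872882  0.21899516]
pred [355.7175542  242.18121859] [457.47028912 333.79718652]
pred rack corners [[343.0, 317.0], [338.0, 215.0], [470.0, 317.0], [475.0, 215.0]]
alt turn [[np.float64(0.0), np.float64(-0.0013), np.float64(-0.0005)], [np.float64(-1.0), np.float64(0.0008), np.float64(-0.0021)]]
t 9.65 q6 -0.31 turn [np.float64(0.0), np.float64(-0.0013), np.float64(-0.0005)] shift [np.float64(0.7949), np.float64(-0.0068), np.float64(0.009)] rows>= 3.8
```

View pics/w8b.png

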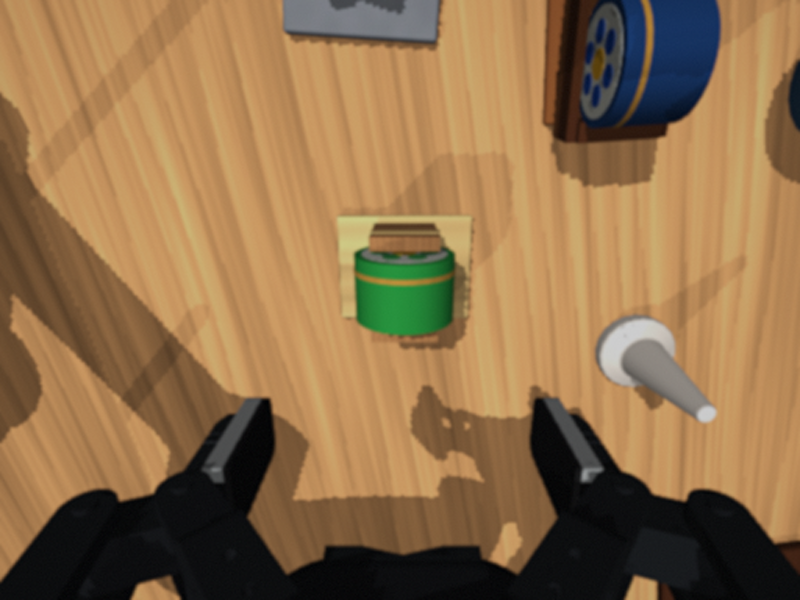

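The green tin spans columns 355–455 and rows 245–333, within 1–2 px of the prediction. I'll go down and grip it by the rim.

>>> {"op": "jog_arm", "data": {
  "increments": [
    [[0,-0.001,0],[0.2,-0.005,0.006],1],
    [[0,-0.001,0],[0.4,-0.005,0.006],1],
    [[0,-0.001,0],[0.6,-0.005,0.006],1],
    [[0,-0.001,0],[0.75,-0.005,0.006],1],
    [[0,-0.001,0],[0.83,-0.005,0.006],1],
    [[0,-0.001,0],[0.83,-0.005,0.006],1],
    [[0,-0.001,0],[0.83,-0.005,0.006],0.6],
    [[0,-0.001,0],[0.83,-0.005,0.006],0.6],
    [[0,-0.001,0],[0.83,-0.005,0.006],0.6],
    [[0,-0.001,0],[0.83,-0.005,0.006],0.6],
    [[0,-0.001,0],[0.83,-0.005,0.006],0.6],
    [[0,-0.001,0],[0.83,-0.005,0.006],0.6]
  ],
  "newtons": 40
}}

```text
time: 10.65
ee_pos: [0.4575, -0.1891, 0.0546]
orientation: [0.704, 0.061, 0.705, -0.06]
force: [-3.2, 3.9, 7.7]
opening: 0.0649
```

```bash
python3 - <<'E'
from h import *
p,R,s=tool();print(p,s['opening'],s['force'])
E
```

```text
[ 0.45745552 -0.18908632  0.05461897] 0.06492901231527903 [-3.16780534  3.8596777   7.68486347]
```

>>> {"op": "jog_arm", "data": {
  "increments": [
    [[0,0,0],[-0.08,0,0],0.6],
    [[0,0,0],[-0.25,0,0],0.6],
    [[0,0,0],[-0.45,0,0],0.6],
    [[0,0,0],[-0.65,0,0],0.6],
    [[0,0,0],[-0.65,0,0],0.6],
    [[0,0,0],[-0.65,0,0],0.6]
  ]
}}

```text
time: 11.15
ee_pos: [0.4607, -0.1911, 0.1889]
orientation: [0.708, 0.06, 0.701, -0.061]
force: [-1.0, -0.4, -2.0]
opening: 0.065
```

```bash
python3 - <<'E'
from h import *
p,R,s=tool();print(p,s['opening'],s['force'])
goal([0.464,0.0059,0.13],np.radians(-12.8))
E
```

```text
[ 0.46070836 -0.19112608  0.18891707] 0.06499053413692747 [-1.03930585 -0.40083395 -1.96808143]
alt turn [[np.float64(0.0167), np.float64(0.0033), np.float64(0.0003)], [np.float64(-0.9833), np.float64(-0.0005), np.float64(0.0051)]]
t 11.15 q6 -0.31 turn [np.float64(0.0167), np.float64(0.0033), np.float64(0.0003)] shift [np.float64(0.2918), np.float64(0.9739), np.float64(-0.1543)] rows>= 4.9
```

>>> {"op": "jog_arm", "data": {
  "increments": [
    [[0.017,0.003,0],[0,0.15,-0.02],0.6],
    [[0.017,0.003,0],[0,0.4,-0.08],0.6],
    [[0.017,0.003,0],[0.05,0.6,-0.1],0.6],
    [[0.017,0.003,0],[0.15,0.8,-0.12],0.6],
    [[0.017,0.003,0],[0.29,0.974,-0.154],0.6],
    [[0.017,0.003,0],[0.29,0.974,-0.154],0.6],
    [[0.017,0.003,0],[0.29,0.974,-0.154],0.6],
    [[0.017,0.003,0],[0.29,0.974,-0.154],0.6]
  ]
}}

```text
time: 11.82
ee_pos: [0.4624, 0.0066, 0.1285]
orientation: [0.702, 0.078, 0.704, -0.079]
force: [0.1, 0.5, -1.3]
opening: 0.065
```

```bash
python3 - <<'E'
from h import *
im,c=grab('wrist','w9')
p,R,s=tool();print(p,s['force'])
goal([0.464,0.0059,0.062],np.radians(-12.8))
yaw=np.radians(-12.8);u=np.array([np.cos(yaw),np.sin(yaw),0]);v=np.array([-u[1],u[0],0]);C=np.array([.464,.0059,.008])
print('pred far corners',(proj(c,[C+a*u*.05+.04*v for a in(-1,1)])).round(1).tolist())
H,S,V=[cv2.cvtColor(im,cv2.COLOR_RGB2HSV)[...,i].astype(int) for i in range(3)]
m=((H>95)&(H<130)&(S<90)&(V>60)).astype('uint8');m=cv2.morphologyEx(m,cv2.MORPH_OPEN,np.ones((3,3)));m[240:]=0
n,l,st,ce=cv2.connectedComponentsWithStats(m);k=1+np.argmax(st[1:,4]);print(st[k])
ys,xs=np.nonzero(l==k); 
print('TL',min(zip(xs+ys,xs,ys))[1:],'TR',max(zip(xs-ys,xs,ys))[1:])
g=((H>45)&(H<80)&(S>100)&(V>40)); ys,xs=np.nonzero(g); print('green',xs.min(),xs.max(),ys.min(),ys.max())
E
```

```text
[0.4636273  0.0057392  0.12956253] [ 0.09838763 -0.47672909 -1.08642186]
alt turn [[np.float64(0.0), np.float64(-0.0), np.float64(0.0005)], [np.float64(-1.0), np.float64(-0.0008), np.float64(-0.0)]]
t 11.87 q6 0.14 turn [np.float64(0.0), np.float64(-0.0), np.float64(0.0005)] shift [np.float64(0.3378), np.float64(0.0017), np.float64(0.0017)] rows>= 1.6
pred far corners [[201.6, 151.1], [319.5, 151.3]]
[ 203  152  114   70 6764]
TL (np.int64(203), np.int64(153)) TR (np.int64(316), np.int64(154))
green 188 326 212 354
```

The cradle matches the prediction within 2 px. Lowering the green tin.

>>> {"op": "jog_arm", "data": {
  "increments": [
    [[0,0,0],[0.12,0,0],0.6],
    [[0,0,0],[0.24,0,0],0.6],
    [[0,0,0],[0.32,0,0],0.6],
    [[0,0,0],[0.35,0,0],0.6],
    [[0,0,0],[0.36,0,0],0.6],
    [[0,0,0],[0.36,0,0],0.6]
  ]
}}

```text
time: 12.37
ee_pos: [0.4642, 0.0047, 0.0579]
orientation: [0.703, 0.079, 0.702, -0.08]
force: [0.4, 0.4, -1.3]
opening: 0.0645
```

>>> {"op": "jog_arm", "data": {
  "increments": [
    [[0,0,0],[0.005,0,0],0.6],
    [[0,0,0],[0.01,0,0],0.6],
    [[0,0,0],[0.01,0,0],0.6]
  ]
}}

```text
time: 12.62
ee_pos: [0.4653, 0.0045, 0.0568]
orientation: [0.704, 0.079, 0.702, -0.08]
force: [0.1, -0.2, -1.4]
opening: 0.0648
```

>>> {"op": "jog_arm", "data": {
  "increments": [
    [[0,0,0],[0.005,0,0],0.6],
    [[0,0,0],[0.01,0,0],0.6],
    [[0,0,0],[0.01,0,0],0.6]
  ]
}}

```text
time: 12.87
ee_pos: [0.4662, 0.0044, 0.0559]
orientation: [0.704, 0.079, 0.701, -0.08]
force: [-2.1, 0.2, 3.8]
opening: 0.0642
```

>>> {"op": "jog_arm", "data": {
  "increments": [
    [[0,0,0],[0.005,0,0],0.6],
    [[0,0,0],[0.01,0,0],0.6],
    [[0,0,0],[0.01,0,0],0.6]
  ]
}}

```text
time: 13.12
ee_pos: [0.4662, 0.0044, 0.0558]
orientation: [0.704, 0.078, 0.702, -0.08]
force: [-5.6, 0.4, 14.3]
opening: 0.0644
```

>>> {"op": "jog_arm", "data": {
  "increments": [
    [[0,0,0],[0,0,0],0.8],
    [[0,0,0],[0,0,0],0.9],
    [[0,0,0],[0,0,0],1],
    [[0,0,0],[0,0,0],1],
    [[0,0,0],[0,0,0],1],
    [[0,0,0],[0,0,0],1],
    [[0,0,0],[-0.15,0,0],1],
    [[0,0,0],[-0.35,0,0],1],
    [[0,0,0],[-0.55,0,0],1],
    [[0,0,0],[-0.55,0,0],1],
    [[0,0,0],[-0.55,0,0],1]
  ]
}}

```text
time: 14.03
ee_pos: [0.4685, 0.0045, 0.1687]
orientation: [0.706, 0.079, 0.699, -0.08]
force: [-0.0, -0.3, -0.6]
opening: 0.0853
```

```bash
python3 - <<'E'
from h import *
im,c=grab('wrist','w10')
p,R,s=tool();print(p,s['force'])
goal([0.464,0.0059,0.17],np.radians(77.2))
cv2.imwrite('pics/c10.png',cv2.resize(im[...,::-1],(600,450),interpolation=cv2.INTER_CUBIC))
H,S,V=[cv2.cvtColor(im,cv2.COLOR_RGB2HSV)[...,i].astype(int) for i in range(3)]
g=((H>45)&(H<80)&(S>100)&(V>40)); ys,xs=np.nonzero(g); print('green',xs.min(),xs.max(),ys.min(),ys.max())
yaw=np.radians(-12.8);u=np.array([np.cos(yaw),np.sin(yaw),0]);v=np.array([-u[1],u[0],0]);C=np.array([.464,.0059,.052])
P=np.array([C+.033*(np.cos(t)*u+np.sin(t)*np.array([0,0,1]))+w*v*.022 for t in np.linspace(0,6.28,100) for w in(-1,1)])
q=proj(c,P);print(q.min(0),q.max(0))
E
```

```text
[0.46651295 0.00467478 0.16661185] [-0.23873188 -0.4275547  -0.46967826]
alt turn [[np.float64(-0.5003), np.float64(0.001), np.float64(0.0017)], [np.float64(0.4997), np.float64(0.0017), np.float64(-0.001)]]
t 14.08 q6 0.14 turn [np.float64(0.4997), np.float64(0.0017), np.float64(-0.001)] shift [np.float64(-0.017), np.float64(0.0032), np.float64(-0.0135)] rows>= 12.6
green 212 287 170 239
[212.13160801 163.72866735] [289.89187983 236.3379576 ]
```

View pics/c10.png

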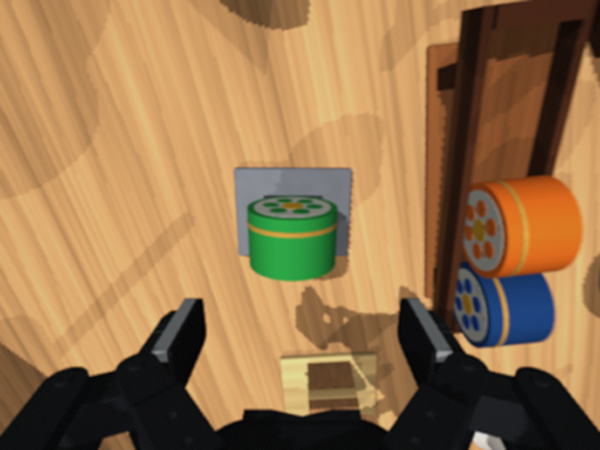

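Green sits on edge in the V, let go, with its face at (292,207). I'll turn the hand 90° and take it by its flat faces.

>>> {"op": "jog_arm", "data": {
  "increments": [
    [[-0.25,0,0],[0,0,-0.01],1],
    [[-0.25,0,0],[0,0,-0.01],1],
    [[-0.25,0,0],[0,0,-0.01],1],
    [[-0.25,0,0],[0,0,-0.02],1],
    [[-0.5,0,0],[0,0,-0.02],1],
    [[-0.5,0,0],[0,0,-0.02],1],
    [[-0.5,0,0],[0,0,-0.02],1],
    [[-0.5,0,0],[0,0,-0.02],1],
    [[-0.5,0,0],[0,0,-0.02],1],
    [[-0.5,0,0],[0,0,-0.02],1],
    [[-0.5,0,0],[0,0,-0.02],1],
    [[-0.5,0,0],[0,0,-0.02],1]
  ]
}}

```text
time: 15.08
ee_pos: [0.4606, 0.0057, 0.164]
orientation: [0.566, -0.423, 0.567, 0.422]
force: [-0.6, 0.8, -0.5]
opening: 0.0852
```

```bash
python3 - <<'E'
from h import *
goal([0.463,0.0045,0.068],np.radians(77.2))
E
```

```text
alt turn [[np.float64(-0.0209), np.float64(-0.0007), np.float64(0.0001)], [np.float64(0.9791), np.float64(0.0001), np.float64(0.001)]]
t 15.08 q6 -1.36 turn [np.float64(-0.0209), np.float64(-0.0007), np.float64(0.0001)] shift [np.float64(0.4802), np.float64(-0.0132), np.float64(-0.0012)] rows>= 2.3
```

>>> {"op": "jog_arm", "data": {
  "increments": [
    [[-0.021,-0.001,0],[0.05,-0.013,0],1],
    [[-0.021,-0.001,0],[0.2,-0.013,0],1],
    [[-0.021,-0.001,0],[0.35,-0.013,0],1],
    [[-0.021,-0.001,0],[0.45,-0.013,0],1],
    [[-0.021,-0.001,0],[0.48,-0.013,0],1],
    [[-0.021,-0.001,0],[0.48,-0.013,0],0.3],
    [[-0.021,-0.001,0],[0.48,-0.013,0],0.3],
    [[-0.021,-0.001,0],[0.48,-0.013,0],0.3],
    [[-0.021,-0.001,0],[0.48,-0.013,0],0.3],
    [[-0.021,-0.001,0],[0.48,-0.013,0],0.3],
    [[-0.021,-0.001,0],[0.48,-0.013,0],0.3],
    [[-0.021,-0.001,0],[0.48,-0.013,0],0.3]
  ],
  "newtons": 40
}}

```text
time: 16.08
ee_pos: [0.4642, 0.0047, 0.0693]
orientation: [0.554, -0.442, 0.552, 0.441]
force: [-1.4, -0.0, 5.1]
opening: 0.0435
```

>>> {"op": "jog_arm", "data": {
  "increments": [
    [[0,0,0],[-0.08,0,0],0.3],
    [[0,0,0],[-0.25,0,0],0.3],
    [[0,0,0],[-0.45,0,0],0.3],
    [[0,0,0],[-0.65,0,0],0.3],
    [[0,0,0],[-0.65,0,0],0.3],
    [[0,0,0],[-0.65,0,0],0.3]
  ]
}}

```text
time: 16.58
ee_pos: [0.466, 0.0044, 0.2022]
orientation: [0.555, -0.444, 0.55, 0.439]
force: [-1.1, 0.1, -1.8]
opening: 0.0436
```

```bash
python3 - <<'E'
from h import *
p,R,s=tool();print(p,s['opening'],s['force'])
a=np.radians(83.8); L=np.array([.6136,.0025]); q=L+.057*np.array([np.cos(a),np.sin(a)]); print(q)
goal([*q,0.16],np.radians(-6.2))
E
```

```text
[0.46598153 0.00440601 0.20222742] 0.043554175981111456 [-1.06297568  0.10308599 -1.77001717]
[0.61975596 0.0591666 ]
alt turn [[np.float64(0.4635), np.float64(0.003), np.float64(0.0021)], [np.float64(-0.5365), np.float64(-0.0021), np.float64(0.003)]]
t 16.58 q6 -1.43 turn [np.float64(0.4635), np.float64(0.003), np.float64(0.0021)] shift [np.float64(0.2191), np.float64(-0.6871), np.float64(0.4365)] rows>= 11.7
```

>>> {"op": "jog_arm", "data": {
  "increments": [
    [[0.1,0,0],[0,-0.1,0.05],0.3],
    [[0.4635,0.003,0.002],[0.1,-0.687,0.4365],0.3],
    [[0.4635,0.003,0.002],[0.1,-0.687,0.4365],0.3],
    [[0.4635,0.003,0.002],[0.1,-0.687,0.4365],0.3],
    [[0.4635,0.003,0.002],[0.1,-0.687,0.4365],0.3],
    [[0.4635,0.003,0.002],[0.1,-0.687,0.4365],0.3],
    [[0.4635,0.003,0.002],[0.1,-0.687,0.4365],0.3],
    [[0.4635,0.003,0.002],[0.1,-0.687,0.4365],0.3],
    [[0.4635,0.003,0.002],[0.1,-0.687,0.4365],0.3],
    [[0.4635,0.003,0.002],[0.1,-0.687,0.4365],0.3],
    [[0.4635,0.003,0.002],[0.1,-0.687,0.4365],0.3],
    [[0.4635,0.003,0.002],[0.1,-0.687,0.4365],0.3]
  ]
}}

```text
time: 17.58
ee_pos: [0.6172, 0.0591, 0.1803]
orientation: [0.704, 0.04, 0.708, -0.04]
force: [-0.3, -0.7, -0.7]
opening: 0.0437
```

```bash
python3 - <<'E'
from h import *
im,c=grab('side','s11'); iw,cw=grab('wrist','w11')
a=np.hstack([cv2.resize(im[120:300,180:370],(400,379)),cv2.resize(iw[60:260,140:400],(400,308))[:379] if 0 else cv2.resize(iw[40:286,140:400],(400,379))])
cv2.imwrite('pics/c11.png',a[...,::-1])
p,R,s=tool();print(p,s['opening'],s['force'])
goal([.6198,.0592,.112],np.radians(-6.2))
# predicted orange/back stop in the wrist image
yaw=np.radians(83.8);u=np.array([np.cos(yaw),np.sin(yaw),0]);v=np.array([-u[1],u[0],0]);L=np.array([.6136,.0025,0])
print('stop outer top corners',((proj(cw,[L+.116*u+b*v*.031+[0,0,.083] for b in(1,-1)])-[140,40])*400/260+[400,0]).round(0).tolist())
O=L-.0170*u+[0,0,.0727]
P=np.array([O+.033*(np.cos(t)*u+np.sin(t)*np.array([0,0,1]))+w*v*.022 for t in np.linspace(0,6.28,100) for w in(-1,1)])
for cc,off,sc,ox in((c,[180,120],400/190,0),): 
    q=(proj(cc,P)-off)*sc; print('orange side',q.min(0),q.max(0))
E
```

```text
[0.61743806 0.05911604 0.18068551] 0.043539771832359415 [-0.79201756  0.41510829 -1.46612299]
alt turn [[np.float64(0.0), np.float64(-0.0017), np.float64(0.0003)], [np.float64(-1.0), np.float64(-0.0005), np.float64(-0.0027)]]
t 17.68 q6 0.13 turn [np.float64(0.0), np.float64(-0.0017), np.float64(0.0003)] shift [np.float64(0.3434), np.float64(0.002), np.float64(0.0136)] rows>= 1.6
stop outer top corners [[524.0, 141.0], [651.0, 140.0]]
orange side [157.87399681 117.64220303] [208.13347501 189.04087203]
```

View pics/c11.png

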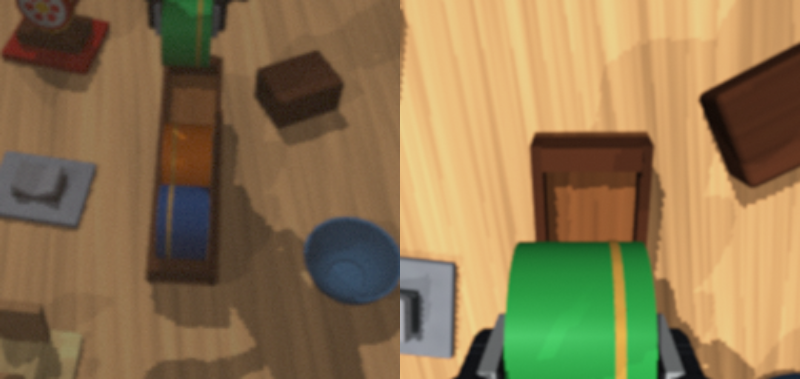

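The green tin hangs over the free space. The back-stop corners are at (531,134) and (653,134), so the lane lies about 2–3 mm further +x than predicted. That was my last picture, so I'll correct and check by numbers from here.

>>> {"op": "jog_arm", "data": {
  "increments": [
    [[0,-0.002,0],[0.1,0.01,0.024],0.3],
    [[0,-0.002,0],[0.22,0.01,0.024],0.3],
    [[0,-0.002,0],[0.25,0.01,0.024],0.3],
    [[0,-0.002,0],[0.25,0.01,0.024],0.3],
    [[0,-0.002,0],[0.25,0.01,0.024],0.3]
  ]
}}

```text
time: 18.1
ee_pos: [0.6212, 0.0605, 0.1296]
orientation: [0.705, 0.037, 0.707, -0.038]
force: [-0.0, -0.6, -1.1]
opening: 0.0433
```

```bash
python3 - <<'E'
from h import *
iw,cw=grab('wrist','w12')
p,R,s=tool();print(p,R.as_matrix()[:,0].round(4),s['force'])
H,S,V=[cv2.cvtColor(iw,cv2.COLOR_RGB2HSV)[...,i].astype(int) for i in range(3)]
# stop: dark wood above green
m=((V<115)&(H<15)&(S>100)).astype('uint8'); m[:, :200]=0; m[:,330:]=0
m=cv2.morphologyEx(m,cv2.MORPH_OPEN,np.ones((3,3)))
n,l,st,ce=cv2.connectedComponentsWithStats(m)
for k in range(1,n):
    if st[k,4]>200: print(st[k])
g=((H>45)&(H<80)&(S>100)&(V>40))
for r in range(60,200,8):
    xs=np.nonzero(m[r])[0]; gx=np.nonzero(g[r])[0]
    print(r,xs.min() if len(xs) else '',xs.max() if len(xs) else '',gx.min() if len(gx) else '',gx.max() if len(gx) else '')
yaw=np.radians(83.8);u=np.array([np.cos(yaw),np.sin(yaw),0]);v=np.array([-u[1],u[0],0])
C=p*[1,1,0]-[0,0,0]+.054*u
print('pred corners if lane centred under tool',proj(cw,[C+.0*u+b*v*.031+[0,0,.083] for b in(1,-1)]).round(1))
E
```

```text
[0.62236727 0.06056485 0.13089538] [ 0.001  -0.0011 -1.    ] [ 0.55477487  0.0288716  -1.50600886]
[ 211  136  101   76 4897]
60    
68    
76    
84    
92    
100    
108    
116    
124    
132    
140 214 306  
148 211 310  
156 211 310  
164 212 310  
172 212 311  
180 213 309  
188 213 308  
196 214 307 223 296
pred corners if lane centred under tool [[208.2 150.1]
 [313.1 150.2]]
```

The lane centre is at column 260.5 against 260.6 predicted for the tool, so it's aligned. Lowering.

>>> {"op": "jog_arm", "data": {
  "increments": [
    [[0,0,0],[0.04,0.005,0],0.3],
    [[0,0,0],[0.08,0.005,0],0.3],
    [[0,0,0],[0.11,0.005,0],0.3],
    [[0,0,0],[0.13,0.005,0],0.3],
    [[0,0,0],[0.13,0.005,0],0.3]
  ]
}}

```text
time: 18.57
ee_pos: [0.6214, 0.0615, 0.1034]
orientation: [0.706, 0.037, 0.707, -0.038]
force: [-0.2, -0.4, -1.9]
opening: 0.0433
```

>>> {"op": "jog_arm", "data": {
  "increments": [
    [[0,0,0],[0.005,0,0],0.3],
    [[0,0,0],[0.01,0,0],0.3],
    [[0,0,0],[0.01,0,0],0.3]
  ]
}}

```text
time: 18.82
ee_pos: [0.6218, 0.0615, 0.103]
orientation: [0.706, 0.037, 0.707, -0.038]
force: [-1.3, -0.8, 4.8]
opening: 0.0433
```

Contact at 0.103, where the floor was expected. Releasing.

>>> {"op": "jog_arm", "data": {
  "increments": [
    [[0,0,0],[0,0,0],0.6],
    [[0,0,0],[0,0,0],0.7],
    [[0,0,0],[0,0,0],0.9],
    [[0,0,0],[0,0,0],1],
    [[0,0,0],[0,0,0],1],
    [[0,0,0],[0,0,0],1],
    [[0,0,0],[-0.15,0,0],1],
    [[0,0,0],[-0.3,0,0],1],
    [[0,0,0],[-0.5,0,0],1],
    [[0,0,0],[-0.7,0,0],1],
    [[0,0,0],[-0.7,0,0],1],
    [[0,0,0],[-0.7,0,0],1]
  ]
}}

```text
time: 19.82
ee_pos: [0.6245, 0.0617, 0.2473]
orientation: [0.709, 0.038, 0.704, -0.038]
force: [-0.6, 0.5, -0.4]
opening: 0.0854
```

```bash
python3 - <<'E'
from h import *
p,R,s=tool();print(p,s['force'],s['time'])
goal([.55,-.02,.33])
E
```

```text
[0.62450327 0.06173398 0.24731454] [-0.5847271   0.48895885 -0.38136966] 19.8167
t 19.82 q6 0.14 turn [np.float64(0.0), np.float64(0.0), np.float64(0.0)] shift [np.float64(-0.4156), np.float64(-0.4462), np.float64(-0.3238)] rows>= 3.3
```

>>> {"op": "jog_arm", "data": {
  "increments": [
    [[0,0,0],[-0.4,-0.3,-0.35],1],
    [[0,0,0],[-0.4,-0.3,-0.35],1],
    [[0,0,0],[-0.4,-0.3,-0.35],1],
    [[0,0,0],[-0.4,-0.3,-0.35],1],
    [[0,0,0],[-0.4,-0.3,-0.35],1],
    [[0,0,0],[-0.4,-0.3,-0.35],1]
  ]
}}

```text
time: 20.32
ee_pos: [0.5474, 0.0098, 0.3252]
orientation: [0.708, 0.038, 0.704, -0.038]
force: [-0.3, -0.3, -0.2]
opening: 0.0855
```

```bash
python3 - <<'E'
from h import *
yaw=np.radians(83.8);u=np.array([np.cos(yaw),np.sin(yaw),0]);v=np.array([-u[1],u[0],0]);L=np.array([.6155,.003,0])
ys_=np.radians(-18.3);us=np.array([np.cos(ys_),np.sin(ys_),0]);vs=np.array([-us[1],us[0],0])
exp={'blue':(L-.0822*u+[0,0,.062],u,v),'orange':(L-.0170*u+[0,0,.0727],u,v),'green':(L+.048*u+[0,0,.083],u,v),'red':(np.array([.471,.2295,.074]),us,vs)}
rng={'blue':(104,125,120),'orange':(7,16,190),'green':(45,80,100),'red':(174,6,150)}
for n in('wrist','side','scene'):
    im,c=grab(n,'f_'+n); H,S,V=[cv2.cvtColor(im,cv2.COLOR_RGB2HSV)[...,i].astype(int) for i in range(3)]
    for k,(C,a,b) in exp.items():
        P=np.array([C+.033*(np.cos(t)*a+np.sin(t)*np.array([0,0,1]))+w*b*.022 for t in np.linspace(0,6.28,100) for w in(-1,1)])
        q=proj(c,P);lo,hi=q.min(0),q.max(0)
        l,h,ss=rng[k]; m=(((H>=l)|(H<=h)) if l>h else (H>=l)&(H<=h))&(S>ss)&(V>40)
        w=np.zeros_like(m); y0,y1,x0,x1=[int(max(0,t)) for t in (lo[1]-12,hi[1]+(-3 if k=='red' else 12),lo[0]-12,hi[0]+12)]; w[y0:y1,x0:x1]=1
        ys,xs=np.nonzero(m&w)
        print(n,k,'pred',lo.round(0),hi.round(0),'obs',(np.percentile(xs,1),np.percentile(ys,1),np.percentile(xs,99),np.percentile(ys,99),len(xs)) if len(xs) else None)
E
```

```text
wrist blue pred [286. 194.] [324. 240.] obs (np.float64(288.0), np.float64(204.0), np.float64(322.0), np.float64(241.0), 1023)
wrist orange pred [289. 150.] [330. 200.] obs (np.float64(290.32), np.float64(157.0), np.float64(329.0), np.float64(202.0), 1533)
wrist green pred [291.  98.] [338. 153.] obs (np.float64(293.0), np.float64(103.0), np.float64(335.0), np.float64(155.0), 1906)
wrist red pred [130. -71.] [198.   7.] obs (np.float64(134.0), np.float64(0.0), np.float64(209.0), np.float64(2.0), 57)
side blue pred [254. 205.] [279. 241.] obs (np.float64(256.31), np.float64(210.0), np.float64(277.0), np.float64(228.38), 132)
side orange pred [256. 176.] [280. 210.] obs (np.float64(257.0), np.float64(179.0), np.float64(280.0), np.float64(206.0), 507)
side green pred [258. 149.] [281. 182.] obs (np.float64(259.0), np.float64(152.0), np.float64(281.0), np.float64(177.0), 499)
side red pred [187. 100.] [219. 133.] obs (np.float64(192.0), np.float64(102.0), np.float64(216.0), np.float64(128.0), 229)
scene blue pred [216. 193.] [248. 227.] obs (np.float64(217.0), np.float64(198.0), np.float64(240.0), np.float64(221.57999999999998), 243)
scene orange pred [242. 185.] [274. 218.] obs (np.float64(235.37), np.float64(186.0), np.float64(282.63), np.float64(229.0), 438)
scene green pred [267. 177.] [299. 210.] obs (np.float64(268.0), np.float64(178.0), np.float64(297.0), np.float64(205.0), 328)
scene red pred [300. 145.] [321. 169.] obs (np.float64(303.0), np.float64(146.0), np.float64(320.0), np.float64(164.0), 239)
```

```bash
python3 -c "
from cell import ctrl
print(ctrl.finish_job(), ctrl.read_state()['time'])"
```

```text
the job is handed in; nothing more can be done
the job is handed in; nothing more can be done
```

The restock is done and handed in at about 20 s of the 72 s allowed; the hand-in reports no verdict, so I can't confirm a pass.

- **Red tin:** lifted out of the lane and set on the sale stand until the force showed contact, then released. A picture afterwards showed it upright in the V.
- **Green tin:** taken by the rim from the rack and set in the cradle. I let go, regripped it by its flat faces, then lowered it into the back of the lane and released it at floor height.

**Last checks:** I compared colour masks in all three cameras with the places where the tins should be.
- **Lane:** blue, orange and green matched to within a few pixels in the wrist and side views. In the scene view blue and green also fitted, but orange read wider than it should, probably because other orange-brown pixels got into its mask.
- **Red tin:** it matched in the side and scene views. The wrist view cut it off, so that reading says nothing.
- **Arm:** it stood clear of everything at hand-in, with near-zero force.
- **Lane position:** my first estimate was about 2 mm too small in x, and I corrected it before loading the green tin.
- **Not re-measured:** the other wares. The arm stayed clear of them by plan.

I had used all 12 pictures by the time I loaded the green tin, so the final placement was checked only by numbers.

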